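# Nudge the plaster drum up the drying gutter

### The job

With the fingertips, gently push the white plaster drum up its lane of the sloped wooden gutter, over the crest, so that it settles in the seat against the upper stop and cannot roll back. Roll it along the lane, never lift it, and leave the terracotta drum at the foot of its lane and everything else on the bench alone.

Things in the scene. Friction and masses are not known exactly. Their poses are not given: they have to be found in the camera images.
- rack: Fixed wooden rolling gutter, 336 mm (x -182 to +154) by 188 mm. Origin: on the table under its middle; x level along the lanes, pointing UPHILL; y across (left looking uphill); z up. Two lanes 76 mm wide, centre lines y = +44 and -44 mm, between 3 guide walls 12 mm thick and 14 mm higher than the lane floor. Space above and behind the foot is open.
- slope (a point): Point on the lane-floor plane at the foot, rack x = -170, y = 0, z = 30 mm. Its x runs up the slope (6 deg = 0.105 rad), z square to the floor; a drum on the slope has its centre at z = 30 mm here. A lip across each lane here (9 mm above floor, 12 mm thick, inner face at this x) keeps drums from rolling off; a drum let go on the slope rolls back to it.
- crest (a point): Top end of the slope, rack x = +90, y = 0, z = 57 mm. Just beyond it the floor steps down 7 mm into the seat (both lanes alike), whose floor tips 3 degrees down towards the upper stop. A drum pushed past the crest drops in and stays.
- stop (a point): Top edge of the upper stop, an upright aluminium plate across each lane's upper end; its face at rack x = +142 mm, its top 40 mm above the seat floor (rack z = 90 mm).
- seat (a point): Point at rack x = +112, y = 0, z = 78.4 mm, axes parallel to the rack's. The centre of a drum seated against the upper stop has x = 0, z = 0 here, and y = +44 or -44 mm by its lane.
- white_drum: Smooth white plaster drum, solid cylinder 60 mm across, 70 mm long, about 0.2 kg, lying across one of the lanes (which one varies) with 3 mm play each side, at rest at the foot against the lip: centre at rack x = -152, z = 62 mm. Rolls freely. Origin: its centre; y is its rolling axis, x and z turn as it rolls.
- clay_drum: Terracotta-coloured drum of the same size, at the foot of the other lane. Origin: its centre.
- bowl: Bystander: small open red mixing bowl, 124 mm across, 55 mm high. Leave alone. Origin: under its centre.
- beaker: Bystander: blue open measuring cup, 76 mm across, 100 mm high. Leave alone. Origin: under its centre.
- hammer: Bystander: hammer lying flat. Leave alone. Origin: a point on it.
- spatula: Bystander: spatula lying flat. Leave alone. Origin: a point on it.
- moulding: Bystander: grey stepped piece of plaster moulding, 150 x 70 mm, about 38 mm high. Leave alone. Origin: under its centre.
- jar: Bystander: white lidded jar, 64 mm across, 85 mm high. Leave alone. Origin: under its centre.
- block: Bystander: dark wooden block, 80 x 50 x 35 mm. Leave alone. Origin: under its centre.
Not all that is in view belongs to the job. What is shaped like the white_drum but green is not meant.

How it is judged (in metres and radians):
At the end, for the whole second after the job is handed in: The white drum lies at rest in the seat between crest and upper stop of its lane (centre within 7 mm of the seated place along the lane and 5 mm in height, axis across the lane within 0.15 rad, slower than 10 mm/s), and the terracotta drum is within 15 mm of where it started (x of white_drum in the frame of seat between -0.007 and 0.007 m and z of white_drum in the frame of seat between -0.005 and 0.005 m and y of white_drum in the frame of seat between -0.055 and 0.055 m and angle between the y axis of white_drum and the y axis of rack, either way round below 0.15 rad and linear speed of white_drum below 0.01 m/s and distance of clay_drum from where it was at the start of the episode below 0.015 m); the robot touches nothing.
It fails at once if the white drum is lifted off the gutter (more than 12 mm above the lane) (z of white_drum in the frame of slope above 0.042 m).
It fails at once if the white drum is pushed hard (more than 30 N from the fingers) (contact force between the fingers and white_drum above 30 N).
It fails at once if the terracotta drum is moved from the foot of its lane (more than 15 mm) (distance of clay_drum from where it was at the start of the episode above 0.015 m).
It fails at once if a bystander is disturbed (moved more than 20 mm) (distance of any of bowl, beaker, hammer, spatula, moulding, jar, block from where it was at the start of the episode above 0.02 m).
It also fails if it takes over 40 s, if anything falls off the work surface, if the arm or the gripper's body presses on something with over 40 N, if the wrist force passes 120 N, or if a joint passes its speed limit or range.

### The arm

A 6-joint arm with a two-finger parallel gripper is mounted at the origin on the work surface. World frame = base frame: x ahead of the robot, y to its left, z up, the work surface at z = 0. Lengths are in m, angles in degrees, forces in N, time in s.
With the tool pointing down it reaches from about 0.325 to 0.775 m from the base axis. Payload 5.5 kg.
Tool frame: the origin (TCP) lies at the centre of the arm's flange, where the gripper is bolted on; the fingertips stand 182 mm ahead of it and the grasp point (between the pads) lies 163 mm ahead of it; z points along the fingers, y is the line along which they close (so a half turn about z gives the same grasp; the last joint's range is limited). The gripper opens to 88 mm and grips with 3 to 60 N. Pads are 20 mm wide; open, the fingers measure 115 mm over their backs; the gripper's body (75 mm by 178 mm) begins 61 mm behind the grasp point.
Start: joints at [-78.936, 5.22, 70.514, -0, 104.267, -3.249], TCP at [0.148, -0.581, 0.405] pointing down, gripper open.
Joint ranges: [-164.24, 164.24], [-49.07, 125.15], [9.68, 141.18], [-86.29, 266.29], [3.28, 154.24], [-151.56, 151.56]. Speed limits (degrees/s): [147.25, 147.25, 172.46, 180, 180, 180].

### API

Orientations are given as [roll, pitch, yaw] about the fixed x, y, z axes, in that order (R = Rz(yaw) Ry(pitch) Rx(roll)).
In Python, from station import r gives the robot as it stands. The module is installed in compiled form; this text tells all that it offers. Calls block until the motion is done:
- r.reach(position, orientation): joint-space move of the TCP to a pose.
- r.servo_line(position, rotation=None, speed=0.15): straight line of the TCP; rotation=None keeps the orientation; speed is the mean speed in m/s.
- r.move_joints(angles): joint-space move.
- r.let_go() and r.grab(squeeze=None): open the fingers fully, or close them until they stop; squeeze is the grip in N (None keeps the last).
- r.wait(seconds).
- r.inverse_kinematics(position, orientation): joint angles nearest the present ones, or None.
- r.sense(): the state.
- r.snapshot(name): name is "scene" or "top" or "wrist"; returns a dict with "frame" (400x640x3 uint8, red, green, blue), "fx", "fy", "cx", "cy" (pixels), "R" (3x3) and "t" (3): a world point X has camera coordinates R X + t. Camera axes: x right, y down, z forward; pixel columns grow to the right and rows downward; lengths in m; the calibration is good to about 2 mm. A picture is of the moment at which its call begins. There is no depth.
A pose or a line that the arm cannot do raises r.IKError and nothing moves.
- r.hand_in(): hands the job in; it is judged then, once.
The state is a dict: "clock": time; "joints": joint angles; "joint_vel": joint speeds; "joint_torque": joint torques, N m; "tcp_pos": TCP position; "orientation": TCP orientation; "contact_force": force on the tool from outside, world axes, zero at the start; "torque": the same for the moment, N m; "opening": finger opening in m; "gripper_force": force on a finger pad.
Only numpy, scipy, OpenCV 4.12 (cv2) and the standard library are available. Lean on these libraries where they do the work, as an engineer would, in place of code of your own. Each camera call takes 0.05 s, during which the arm holds its last target. There are 200 camera calls.

## Working session

There is one attempt and no reset: what is moved stays moved. The work goes in short steps, each a Python script; the robot and the scene stay as the last script left them, time stands still between calls to the robot, and variables do not carry over. Pictures are saved under pics/ and viewed, at most 10 in all, crops included, and the job is handed in when it is done.

```bash
mkdir -p pics; python3 - <<'E'
from station import r
import cv2,pickle
d={n:r.snapshot(n) for n in("scene","top")}
pickle.dump(d,open('d.pkl','wb'))
for n in d:
    cv2.imwrite(f'pics/{n}0.png',d[n]["frame"][:,:,::-1]); print(n,d[n]["R"],d[n]["t"],d[n]["fx"])
s=r.sense();print(s["clock"],s["tcp_pos"],s["orientation"])
E
```

```text
scene [[-0.0789445   0.99686792 -0.00470289]
 [ 0.79278958  0.05992156 -0.60654274]
 [-0.60436119 -0.05161161 -0.79503698]] [-0.00523625 -0.40176516  1.91412973] 417.3927867507274
top [[-0.00196111 -0.99999604  0.00201652]
 [-0.97865957  0.0015049  -0.20548278]
 [ 0.20547894 -0.00237646 -0.97865865]] [0.03995099 0.55261162 1.51917445] 418.687418600464
0.1 [ 0.14833341 -0.58143165  0.40365017] [-1.79902781e+02 -6.00909528e-03  1.43151742e+01]
```

View pics/top0.png

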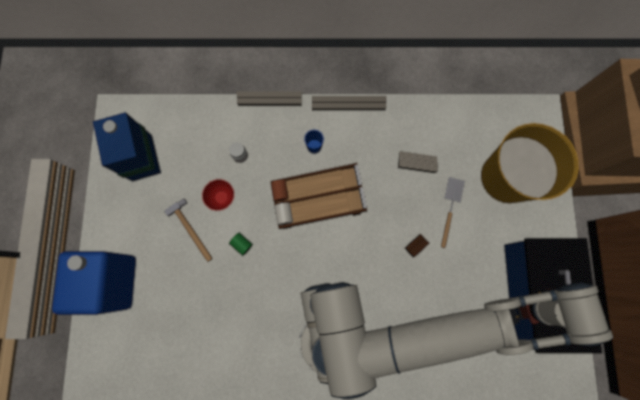

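View pics/scene0.png

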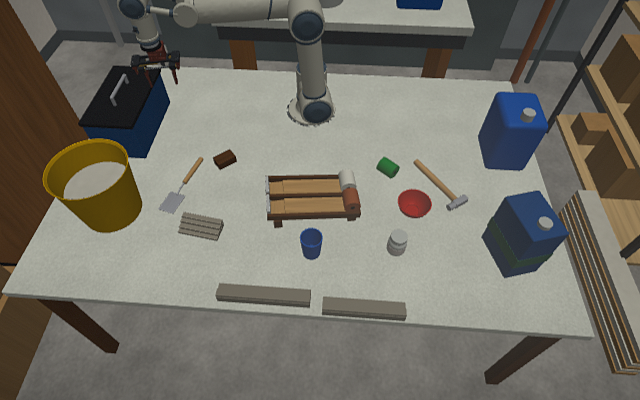

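Top view: the rack lies at about (320,195) with its uphill end to the right, at the aluminium stop (363,188). The white drum is at the foot of the near lane (283,212) and the terracotta one is in the far lane (279,190). Possible confusions are the white jar (238,152), the green drum (240,243), the terracotta drum (279,190) and the bucket's white inside (527,168). By the description I choose the white one at (283,212).

```bash
python3 - <<'E'
import cv2,pickle,numpy as np
d=pickle.load(open('d.pkl','rb'))
def crop(n,x,y,w,h,k):
    return cv2.resize(d[n]["frame"][y:y+h,x:x+w,::-1],None,fx=k,fy=k,interpolation=cv2.INTER_CUBIC)
a=crop('top',265,155,110,80,5);b=crop('scene',255,160,110,72,5)
h=np.vstack([a,b])[:, :]
h=cv2.resize(h,None,fx=.78,fy=.78)
print(h.shape)
cv2.imwrite('pics/c1.png',cv2.convertScaleAbs(h,alpha=1.3))
E
```

```text
(593, 429, 3)
```

View pics/c1.png

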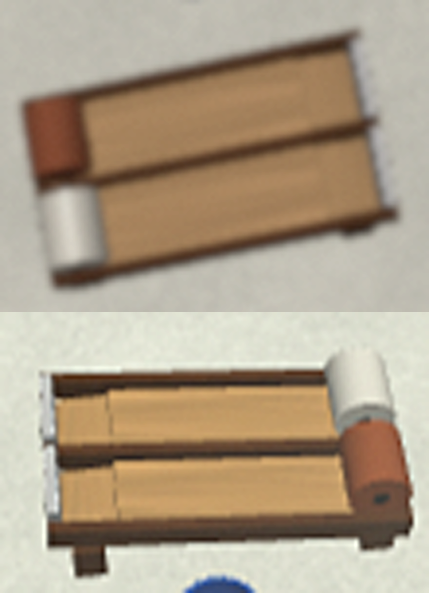

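The crop confirms it. The white drum lies against the lip in the near (robot-side) lane, and terracotta is in the other lane. The stop is at the right in the top view. I'll take a coarse pose first, then refine it with the wrist camera.

```bash
cat >h.py <<'E'
import numpy as np,cv2
def ray(c,uv,z):
    R,t=np.array(c["R"]),np.array(c["t"]);o=-R.T@t
    v=R.T@np.array([(uv[0]-c["cx"])/c["fx"],(uv[1]-c["cy"])/c["fy"],1])
    return o+v*(z-o[2])/v[2]
def proj(c,X):
    p=np.array(c["R"])@X+np.array(c["t"]);return np.array([c["fx"]*p[0]/p[2]+c["cx"],c["fy"]*p[1]/p[2]+c["cy"]])
E
python3 - <<'E'
from h import *
import pickle
d=pickle.load(open('d.pkl','rb'));c=d['top']
f=lambda x,y:(265+x/3.9,155+y/3.9)
w=ray(c,f(73,225),.062);k=ray(c,f(57,136),.062);print(w,k,np.linalg.norm(w-k))
a=ray(c,f(40,187),.044);b=ray(c,f(374,122),.073);print(a,b,np.linalg.norm((b-a)[:2]),np.degrees(np.arctan2(*(b-a)[1::-1])))
c=d['scene'];g=lambda x,y:(255+x/3.9,160+(y-312)/3.9)
w=ray(c,g(361,388),.062);k=ray(c,g(377,467),.062);print(w,k,np.linalg.norm(w-k))
a=ray(c,g(60,458),.073);b=ray(c,g(330,450),.044);print(a,b)
E
```

```text
[0.46978747 0.17063902 0.062     ] [0.55644651 0.18737906 0.062     ] 0.08826108109692431
[0.50983853 0.20464252 0.044     ] [ 0.56735331 -0.1170998   0.073     ] 0.32684258257146576 -79.86483688450326
[0.46253052 0.17457058 0.062     ] [0.55703194 0.19215114 0.062     ] 0.0961228046127129
[ 0.57708427 -0.10222686  0.073     ] [0.52654026 0.14794949 0.044     ]
```

```bash
python3 - <<'E'
from h import *
from station import r
import pickle
r.reach([0.08,-0.42,0.47],[180,0,14.3])
r.reach([0.54,0.05,0.50],[180,0,100.5])
w=r.snapshot('wrist');pickle.dump(w,open('w.pkl','wb'))
cv2.imwrite('pics/w1.png',w['frame'][:,:,::-1])
s=r.sense();print(s["clock"],s["tcp_pos"],s["joints"],w["fx"],w["cx"],w["cy"],-np.array(w["R"]).T@w["t"])
E
```

```text
3.2667 [0.53999737 0.04911296 0.50004875] [ 1.60521919e+00 -1.34037513e+00  6.74388820e+01 -1.23943911e-02
  1.13897530e+02 -8.80399798e+00] 305.0483139069816 320.9561329966989 201.566812099647 [0.52452038 0.12960856 0.48036738]
```

View pics/w1.png

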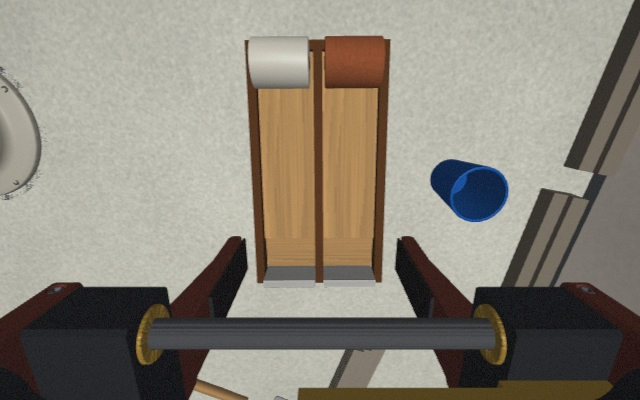

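The wrist view shows the rack upright. White drum (279,62), terracotta (355,62), middle wall from (317,50) to (319,282), and the stop's top edge at row ~280. Now the refinement.

```bash
python3 - <<'E'
from h import *
import pickle
w=pickle.load(open('w.pkl','rb'));f=w['frame'];h=cv2.cvtColor(f,cv2.COLOR_RGB2HSV)
R=np.array(w['R']);o=-R.T@w['t']
roi=np.zeros(f.shape[:2],bool);roi[25:110,249:388]=1
# row profile in mid-columns
for n,c in(("white",280),("clay",355)): print(n,f[30:95,c-8:c+8].mean(1).astype(int)[::1].tolist()[:14],f[82:94,c-8:c+8].mean(1).astype(int).tolist())
print("stop",f[262:292,335:345].mean((1,2)).astype(int).tolist())
for rr in(60,120,240): print(rr,f[rr,240:395].mean(1).astype(int).tolist())
E
```

```text
white [[187, 187, 175], [185, 185, 173], [185, 185, 173], [183, 183, 172], [184, 184, 172], [184, 184, 173], [154, 153, 143], [153, 150, 140], [164, 161, 151], [168, 165, 154], [172, 170, 158], [177, 174, 162], [180, 178, 166], [184, 181, 169]] [[135, 132, 124], [128, 126, 118], [121, 119, 111], [112, 110, 103], [104, 103, 96], [95, 93, 87], [109, 99, 84], [171, 134, 88], [175, 136, 87], [175, 136, 88], [175, 136, 88], [175, 136, 88]]
clay [[184, 183, 171], [186, 185, 174], [187, 187, 175], [188, 187, 175], [186, 187, 174], [165, 156, 143], [109, 71, 54], [110, 62, 40], [118, 66, 41], [120, 68, 43], [123, 69, 42], [126, 71, 43], [128, 71, 43], [130, 73, 45]] [[95, 55, 36], [91, 53, 34], [84, 49, 31], [79, 46, 29], [74, 43, 30], [67, 40, 27], [146, 110, 71], [175, 136, 88], [177, 138, 89], [177, 138, 88], [176, 138, 88], [177, 138, 88]]
stop [123, 124, 121, 107, 92, 91, 94, 93, 94, 94, 93, 94, 93, 92, 93, 93, 93, 83, 164, 169, 164, 162, 163, 164, 172, 186, 186, 187, 185, 182]
60 [189, 188, 187, 183, 184, 145, 71, 58, 151, 194, 199, 199, 196, 199, 198, 196, 199, 199, 199, 198, 199, 199
[... 1386 characters left out ...]
 196, 199, 198, 195, 191, 158, 97, 58, 57, 62, 59, 58, 58, 54, 43, 34, 67, 110, 128, 126, 128, 128, 127, 128, 129, 126, 127, 127, 128, 128, 129, 128, 130, 128, 127, 127, 127, 126, 129, 125, 126, 127, 127, 129, 127, 129, 127, 128, 128, 127, 128, 127, 128, 130, 127, 128, 127, 128, 128, 127, 129, 128, 128, 131, 131, 113, 73, 56, 57, 53, 56, 57, 57, 67, 110, 128, 129, 128, 128, 129, 130, 129, 129, 130, 131, 129, 126, 128, 130, 127, 130, 129, 130, 126, 125, 125, 129, 128, 126, 128, 127, 126, 128, 129, 127, 129, 127, 130, 127, 126, 128, 128, 126, 126, 127, 126, 127, 129, 129, 130, 129, 128, 126, 96, 33, 29, 49, 58, 56, 60, 58, 62, 57, 78, 153, 185, 182, 186, 183, 180, 178, 178, 180, 184, 190, 191]
```

```bash
python3 - <<'E'
from h import *
import pickle
w=pickle.load(open('w.pkl','rb'))
R=np.array(w['R']);o=-R.T@w['t']
a=ray(w,(317.6,120),.055);b=ray(w,(318.7,240),.070);y=np.arctan2(*(b-a)[1::-1])
print(a,b,np.degrees(y))
u=np.array([np.cos(y),np.sin(y),0]);v=np.array([-u[1],u[0],0]);k=np.array([0,0,1.])
def cen(c,r0,r1,z=.062):
    ds=[]
    for rr in(r0,r1):
        d=ray(w,(c,rr),0)-o;d=np.array([d@u,d[2]]);ds.append(d/np.linalg.norm(d))
    m=ds[0]+ds[1];half=np.arccos(ds[0]@ds[1])/2
    s=(z-o[2])/m[1];L=np.linalg.norm(m*s); print("radius",L*np.sin(half))
    return o@u+s*m[0]
xw=cen(279,36,88);xc=cen(355,35.5,88.3)
st=ray(w,(340,280),.09)@u
print("origin u from white,clay,stop",xw+.152,xc+.152,st-.142,"v:",a@v,b@v)
for O in(np.mean([xw+.152,st-.142]),):print("origin",O*u+a@v*v)
E
```

```text
[0.52316525 0.10983381 0.055     ] [ 0.55502195 -0.05701398  0.07      ] -79.19046307093816
radius 0.02964866669240968
radius 0.030113160590021875
origin u from white,clay,stop 0.07204710828793129 0.07265703826107428 0.07292704430263738 v: 0.5344809901320534 0.5344809901320534
origin [0.53859176 0.02903827 0.        ]
```

```bash
cat >p.py <<'E'
import numpy as np
y=np.radians(-79.19);u=np.array([np.cos(y),np.sin(y),0]);v=np.array([-u[1],u[0],0])
O=np.array([.5386,.0290,0]);OR=[180,0,100.81]
def tip(x,yy,z): return (O+u*x+v*yy+[0,0,z+.182]).tolist()
E
python3 - <<'E'
from p import *
from station import r
import cv2
r.grab()
r.reach(tip(-.225,-.044,.13),OR)
r.servo_line(tip(-.225,-.044,.053),speed=.08)
f=lambda:print({k:np.round(r.sense()[k],3).tolist() for k in("clock","tcp_pos","contact_force")})
f()
r.servo_line(tip(-.196,-.044,.053),speed=.04);f()
r.servo_line(tip(-.15,-.044,.0557),speed=.04);f()
cv2.imwrite('pics/s2.png',cv2.resize(r.snapshot('scene')['frame'][110:240,220:400,::-1],None,fx=4,fy=4,interpolation=cv2.INTER_CUBIC))
E
```

```text
{'clock': 6.817, 'tcp_pos': [0.453, 0.242, 0.236], 'contact_force': [-0.29, 0.143, -0.041]}
{'clock': 7.692, 'tcp_pos': [0.459, 0.213, 0.235], 'contact_force': [-0.336, -0.611, -0.462]}
{'clock': 8.992, 'tcp_pos': [0.467, 0.168, 0.237], 'contact_force': [-0.113, -0.785, 0.723]}
```

View pics/s2.png

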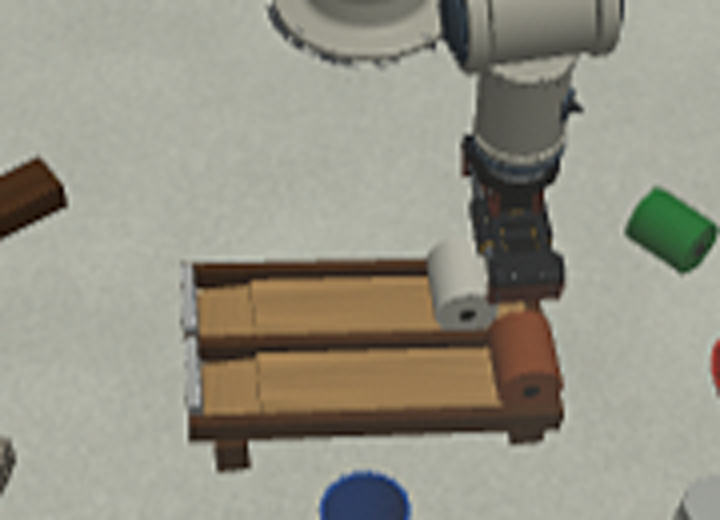

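The drum, at (460,285) in the crop, has rolled up the slope ahead of the fingers. It is nearly straight, and terracotta (525,355) hasn't moved. I'll keep pushing over the crest.

```bash
python3 - <<'E'
from p import *
from station import r
import cv2
f=lambda:print({k:np.round(r.sense()[k],3).tolist() for k in("clock","contact_force")})
r.servo_line(tip(.035,-.044,.0735),speed=.05);f()
r.servo_line(tip(.062,-.044,.075),speed=.02);f()
r.wait(.5)
cv2.imwrite('pics/s3.png',cv2.resize(r.snapshot('scene')['frame'][130:240,230:400,::-1],None,fx=4,fy=4,interpolation=cv2.INTER_CUBIC))
E
```

```text
{'clock': 12.908, 'contact_force': [-0.246, 1.649, 0.254]}
{'clock': 14.408, 'contact_force': [-0.219, 0.448, -0.312]}
```

View pics/s3.png

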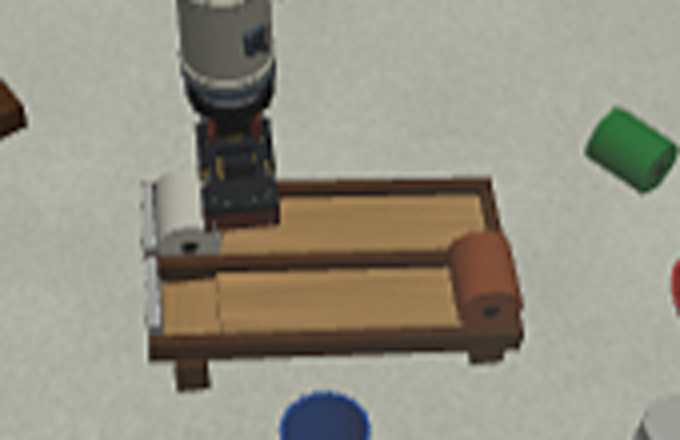

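The drum, at (185,215), looks to be in the seat against the stop. I'll back off and check with the wrist camera.

```bash
python3 - <<'E'
from p import *
from h import *
from station import r
r.servo_line(tip(.03,-.044,.078),speed=.06)
r.servo_line(tip(-.02,-.044,.25),speed=.15)
r.servo_line(tip(-.02,-.0,.32),speed=.2)
r.wait(.5)
w=r.snapshot('wrist')
for x,yy,z in((.112,-.044,.0784),(.142,-.044,.09)): print(proj(w,O+u*x+v*yy+[0,0,z]))
print(r.sense()["clock"],r.sense()["contact_force"])
cv2.imwrite('pics/w4.png',w['frame'][:,:,::-1])
E
```

```text
[291.98870767 257.37259385]
[291.85591611 279.50064841]
18.1 [ 0.22008346 -0.06973652  0.63130481]
```

View pics/w4.png

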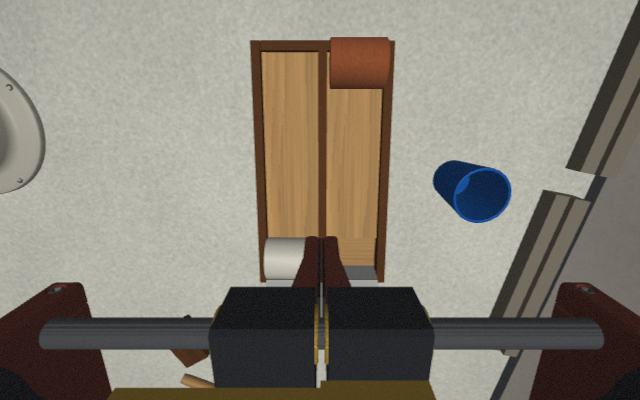

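The drum (286,258) spans rows 237–279, with its centre at row 258 against 257.4 predicted for the seat. It is straight and against the stop, the terracotta drum is in place at (359,62), and nothing touches the robot. Handing in.

```bash
python3 -c "
from station import r
print(r.hand_in())"
```

```text
the job is handed in; nothing more can be done
None
```

I rolled the white drum over the crest into its seat against the upper stop; in the last picture the terracotta drum was still at its foot and the arm was clear, and the job is handed in (no verdict was returned).

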